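# Load a cord spool onto the spool stand

### The arm

A 7-joint arm with a two-finger parallel gripper is mounted at the origin on the work surface. World frame = base frame: x ahead of the robot, y to its left, z up, the work surface at z = 0. Lengths are in m, angles in degrees, forces in N, time in s.
With the tool pointing down it reaches from about 0.35 to 0.9 m from the base axis. Payload 8.1 kg.
Tool frame: the origin (TCP) lies midway between the tips of the shut fingers; the grasp point (between the pads) lies 19 mm behind it; z points along the fingers, y is the line along which they close (so a half turn about z gives the same grasp; the last joint's range is limited). The gripper opens to 92 mm and grips with 3 to 60 N. Pads are 19 mm wide; open, the fingers measure 130 mm over their backs; the gripper's body (75 mm by 190 mm) begins 47 mm behind the grasp point.
Start: joints at [65.741, 24.895, 1.432, 90.138, -0.665, 64.973, -4.303], TCP at [0.197, -0.593, 0.227] pointing down, gripper open.
Joint ranges: [-149.89, 149.89], [-25.12, 119.58], [-72.63, 75.52], [4.76, 147.25], [-75.54, 255.54], [6.69, 114.76], [-157.13, 157.13]. Speed limits (degrees/s): [127.2, 127.2, 172.46, 172.46, 180, 180, 180].

### API

Orientations are given as a 3x3 rotation matrix whose columns are the frame's x, y, z axes.
In Python, from cell import manip gives the robot as it stands.
- The arm moves only by the tool move_arm, never from a script. Its argument "steps" is a list of rows, each an object of numbers: "dx", "dy", "dz": the shift along the tool's x, y, z as a fraction of full scale; "rx", "ry", "rz": the turn, a rotation vector about the tool's x, y, z as a fraction of full scale. In form: [{"dx": .., "dy": .., "dz": .., "rx": .., "ry": .., "rz": ..}, ...]. A call has 1 to 5 rows; each row shifts and turns the commanded pose from where the row before left it, along the tool's axes as they then stand; what a row does not reach is not made up. Full scale, the value 1, is 30 mm for a shift and pi/4 rad for a turn. A row lasts 1/12 s, in which the tool goes at most 41.7 mm and 7.16 degrees, less where a joint would pass 70% of its speed; a pose out of reach is approached as far as the arm can. A call with a number of a shift or a turn outside -1 to 1 is refused whole. A call with a gripper value outside its range is refused whole. "gripper" is the opening, from -1 (shut) to 1 (fully open), so that 0 is half open, set as the call begins (left out, the last holds). The fingers move at their own pace and stop on an object; the grip force is fixed at half the most. Time passes only in rows, so rows that do not move let the fingers close. It gives the time, the measured TCP pose, the force, the opening and the grip force at its end, in the units of the state.
- manip.read_state(): the state, without advancing time (a new reading comes with each control period).
- manip.get_image(name): name is "side" or "top"; returns the picture (384x512x3 uint8, blue, green, red); there is no depth.
- manip.camera_info(name): a dict with "vfov" (degrees; the focal length in pixels is half the picture's height over the tangent of half this angle, whatever the lens; pixels are square), "cx", "cy" (the principal point, pixels), "R" (3x3) and "t" (3): a world point X has camera coordinates R X + t. Camera axes: x right, y down, z forward; pixel columns grow to the right and rows downward; lengths in m; the calibration is good to about 2 mm. A picture is of the moment at which its call begins. camera_info takes no time and is no camera call.
- manip.job_done(): hands the job in; it is judged then, once.
The state is a dict: "time_s": time; "qpos": joint angles; "joint_velocities": joint speeds; "effort": joint torques, N m; "tcp_pos": TCP position; "eef_rot": TCP orientation; "contact_force": force on the tool from outside, world axes, zero at the start; "torque": the same for the moment, N m; "grip_width": finger opening in m; "grasp_force": force on a finger pad.
Only numpy, scipy, OpenCV 4.12 (cv2) and the standard library are available. Lean on these libraries where they do the work, as an engineer would, in place of code of your own. Each camera call takes 0.05 s, during which the arm holds its last target. There are 200 camera calls.

### The job

The spool stand is empty: take its spindle out of the two forks by the red handle, run it through the hole of the teal cord spool where that lies on the table, and carry the spool over on the spindle. Lay the spindle back down in both forks with the teal spool hanging on it between the uprights, and let go. Leave everything else on the table where it is.

Things in the scene. Friction and masses are not known exactly. Their poses are not given: they have to be found in the camera images.
- stand: wooden spool stand, fixed: base 120 (x) x 130 (y) x 12 mm, two upright forks 8 mm thick centred at y = -36 and +36 mm, 64 mm free between them. Each has a slot open at the top, 13 mm wide, floor 65 mm above the table, parallel to 82 mm, then flaring to 36 mm wide; fork tops 98 mm above the table, arms out to x = +-26 mm. Origin: centre of the underside, on the table; z up, y from fork to fork.
- stand_seat (a point): where the middle of the spindle lies when seated: midway between the two forks, 70 mm above the table (spindle axis when it lies on both slot floors). Axes as those of the stand: the seated spindle runs along y.
- spindle: loose spindle, 70 g, axis along its y (it may be rolled about it): round steel rod 10 mm thick from y = -50 to 50 mm, tapered tip to 58, brass collar 20 mm across at -50 to -46, round red handle 14 mm thick at -105 to -50. Origin on the axis, middle of the steel rod. At the start it lies in both forks along the stand's y, handle over the -y fork's outer side. Balances near y = -10 mm.
- spindle_handle (a point): point on the spindle's axis in the middle of the red handle (y = -78 mm on the spindle); the place to grip, from above, fingers across the handle
- spindle_tip (a point): end of the tapered tip (y = +58 mm on the spindle)
- teal_spool: loose spool of teal cord, 60 to 130 g: two 8-sided plywood flanges 70 mm across flats, 38 mm long overall, a straight 24 mm hole all through along its y. Origin: centre of the hole, midway. It lies on a flat, hole level, 35 mm above the table, axis within 17 degrees of the table's y; free table at its -y side. It slides or rolls if pushed. Hung on the spindle its centre is 7-8 mm below the axis.
- pink_spool: a second spool of the same shape and size with pink cord, axes likewise; not wanted, leave it alone
- bead_box: flat clear six-compartment bead box, 75 x 115 x 22 mm, loose; origin under its centre. Leave alone
- gift_box: cream gift box, 90 x 90 x 42 mm, loose; origin under its centre. Leave alone
- box_tray: empty cream box tray, 100 x 75 x 26 mm, loose; origin under its centre. Leave alone
- glue_bottle: small clear bottle with black cap, 28 mm across, 55 mm tall, loose; origin under its centre. Leave alone
- palette: white flower-shaped paint palette, 94 mm across, 10 mm high, loose; origin under its centre. Leave alone
- tweezers: purple-handled tweezers, 120 mm long, 8 mm high, lying; loose. Leave alone
- paint_brush: blue-handled brush, 165 mm long, 7 mm thick, lying; loose. Leave alone
Things that resemble listed ones, but are neither listed nor needed, are in the scene too. What is shaped like the teal_spool but black is not meant. There is more than one size of the spindle; the one meant has the size given above.

How it is judged:
By the outcome, as a careful person would: the job done as asked, in the order asked, and still so for the second after the job is handed in, with the robot touching nothing.
It also fails if it takes over 56 s, if anything falls off the work surface, if the arm or the gripper's body presses on something with over 40 N, if the wrist force passes 120 N, or if a joint passes its speed limit or range.

## Working session

There is one attempt and no reset: what is moved stays moved. The work goes in short steps, Python scripts to look and compute and a tool call to move; the robot and the scene stay as the last step left them, time stands still between calls to the robot, and variables do not carry over. Pictures are saved under pics/ and viewed, at most 10 in all, crops included, and the job is handed in when it is done.

Besides the shell and the picture viewer there is one more tool, called after "Request:" as name(argument=value, ...) on one line, values as JSON. move_arm: Moves the arm, as the interface text tells. Its arguments: {"type":"object","properties":{"steps":{"type":"array"},"gripper":{"type":"number"}},"required":["steps"]}

```bash
mkdir -p pics; ls; python3 - <<'E'
from cell import manip
import cv2,numpy as np
np.set_printoptions(precision=4,suppress=True)
for n in("top","side"):
    cv2.imwrite(f"pics/{n}0.png",manip.get_image(n)); print(n,manip.camera_info(n))
s=manip.read_state();print(s)
E
```

```text
pics
top {'vfov': 57.08100919730989, 'cx': 261.2880144059525, 'cy': 190.85749186440677, 'R': array([[ 0.0246, -0.9996,  0.0122],
       [-0.9987, -0.0252, -0.0454],
       [ 0.0457, -0.0111, -0.9989]]), 't': array([-0.0233,  0.5438,  1.0754])}
side {'vfov': 51.312903463567395, 'cx': 252.46843992245093, 'cy': 187.51715460273616, 'R': array([[ 0.9758, -0.2185, -0.0083],
       [-0.1491, -0.6371, -0.7562],
       [ 0.1599,  0.7391, -0.6543]]), 't': array([-0.5527,  0.1423,  1.1639])}
{'time_s': 0.1, 'qpos': array([65.7408, 24.9337,  1.4303, 90.1834, -0.663 , 64.974 , -4.3034]), 'joint_velocities': array([ 0.0828, -0.0763,  0.0335, -0.1255, -0.0104, -0.0766,  0.058 ]), 'effort': array([  0.0034, -66.9126,   0.9881, -31.5142,  -0.0605,   0.0374,
         0.0001]), 'tcp_pos': array([ 0.1969, -0.5927,  0.226 ]), 'eef_rot': array([[ 0.949 ,  0.3153, -0.0006],
       [ 0.3153, -0.949 ,  0.0013],
       [-0.0002, -0.0014, -1.    ]]), 'contact_force': array([-0.113 , -0.7371,  0.1713]), 'torque': array([-0.0262, -0.0085, -0.0079]), 'grasp_force': 0.0, 'grip_width': 0.09205016943239955}
```

View pics/top0.png

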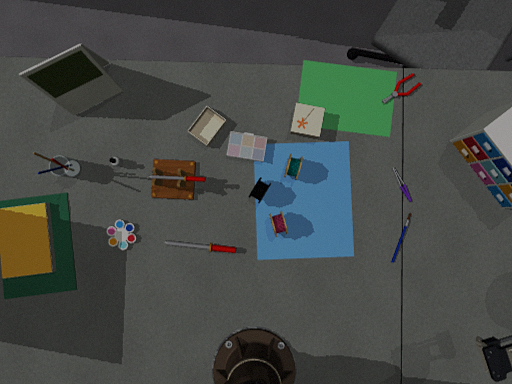

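View pics/side0.png

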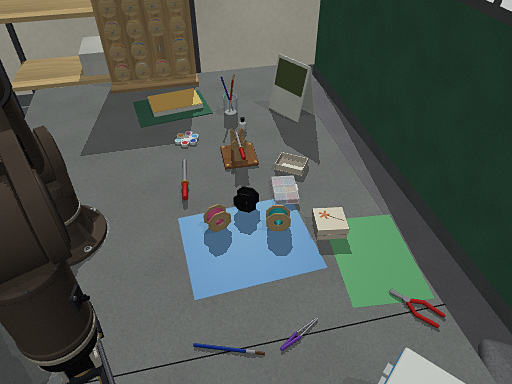

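The top view shows the stand at (174,179) with the spindle's handle at (195,179). The teal spool is at (293,168), the black one at (260,190), the pink one at (278,225), and a larger decoy spindle at (200,246). The side view confirms this: stand at (240,152), teal spool at (278,218). Next I'll zoom in.

```bash
python3 - <<'E'
import cv2,numpy as np
t=cv2.imread("pics/top0.png");s=cv2.imread("pics/side0.png")
a=cv2.resize(t[140:215,140:220],None,fx=5,fy=5,interpolation=cv2.INTER_CUBIC)
b=cv2.resize(t[140:215,240:320],None,fx=5,fy=5,interpolation=cv2.INTER_CUBIC)
c=cv2.resize(s[110:185,200:280],None,fx=5,fy=5,interpolation=cv2.INTER_CUBIC)[:200*2]
d=cv2.resize(s[180:255,230:310],None,fx=5,fy=5,interpolation=cv2.INTER_CUBIC)
o=np.vstack([np.hstack([a,b]),np.hstack([c,d])])
o=np.clip(o.astype(float)*1.5,0,255).astype(np.uint8)
cv2.imwrite("pics/crop1.png",cv2.resize(o,(640,600),interpolation=cv2.INTER_AREA))
E
```

```text
(no output)
```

View pics/crop1.png

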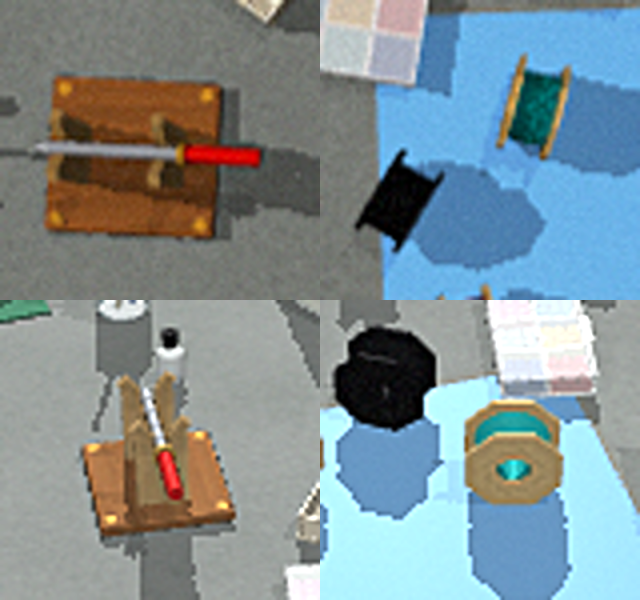

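The crop (4x) shows the spindle along the stand with the red handle on the right. The teal spool's two flanges lean about 11°, and its hole's near face is at about (278.5, 221.7) in the side view.

```bash
cat > h.py <<'E'
import cv2,numpy as np
from cell import manip
np.set_printoptions(precision=4,suppress=True)
def cam(n):
    c=manip.camera_info(n); return c,192/np.tan(np.radians(c["vfov"]/2)),np.array(c["R"]),np.array(c["t"])
def ray(n,p):
    c,f,R,t=cam(n); d=R.T@np.array([(p[0]-c["cx"])/f,(p[1]-c["cy"])/f,1]); return -R.T@t,d/np.linalg.norm(d)
def onz(n,p,z):
    o,d=ray(n,p); return o+d*(z-o[2])/d[2]
def proj(n,X):
    c,f,R,t=cam(n); q=R@np.array(X)+t; return np.array([f*q[0]/q[2]+c["cx"],f*q[1]/q[2]+c["cy"]])
def tri(n1,p1,n2,p2):
    o1,d1=ray(n1,p1);o2,d2=ray(n2,p2)
    s=np.linalg.lstsq(np.array([d1,-d2]).T,o2-o1,rcond=None)[0]
    return (o1+d1*s[0]+o2+d2*s[1])/2,np.linalg.norm(o1+d1*s[0]-o2-d2*s[1])
def mask(img,lo,hi,box):
    h=cv2.cvtColor(img,cv2.COLOR_BGR2HSV); m=cv2.inRange(h,lo,hi); k=np.zeros_like(m)
    x0,y0,x1,y1=box; k[y0:y1,x0:x1]=m[y0:y1,x0:x1]; return k
def pts(m): 
    y,x=np.nonzero(m); return np.c_[x,y].astype(np.float32)
E
python3 - <<'E'
from h import *
t=cv2.imread("pics/top0.png");s=cv2.imread("pics/side0.png")
print("cams",ray("top",(261,191))[0],ray("side",(252,187))[0])
hs=cv2.cvtColor(t,cv2.COLOR_BGR2HSV);print("wood base",hs[168,165],"flange",hs[160,289],"teal",hs[167,294],"red",hs[179,196],"rod",hs[178,160])
R=mask(t,(0,200,80),(6,255,255),(180,170,212,190));p=pts(R);print("red",len(p),p.mean(0),p.min(0),p.max(0))
q=np.array([onz("top",x,.070) for x in p]);print(" handle",q.mean(0),q.min(0),q.max(0))
B=mask(t,(3,120,40),(18,255,255),(148,155,200,203));B[170:188,150:200]|=0
r=cv2.minAreaRect(pts(B));bx=cv2.boxPoints(r);w=np.array([onz("top",x,.012) for x in bx])
print("base",r,"\n",w,w.mean(0),np.linalg.norm(np.diff(w,axis=0),axis=1))
# teal
T=mask(t,(75,100,20),(95,255,255),(280,150,306,185));p=pts(T);print("teal",len(p),p.mean(0),cv2.minAreaRect(p),onz("top",p.mean(0),.055))
F=mask(t,(8,60,60),(28,255,255),(280,150,306,185));n,l,st,c=cv2.connectedComponentsWithStats(F);print("fl",st,c)
for i in range(1,n):
    if st[i,4]>15:
        p=pts(l==i);q=np.array([onz("top",x,.055) for x in p])[:,:2]
        v=np.linalg.svd(q-q.mean(0))[2][0];print(" fl",q.mean(0),np.degrees(np.arctan2(v[1],v[0])),q.min(0),q.max(0))
RS=mask(s,(0,190,60),(8,255,255),(230,135,255,165));p=pts(RS);print("side red",len(p),p.mean(0),p.min(0),p.max(0))
print("hole",onz("side",(278.5,221.7),.035))
E
```

```text
cams [0.4945 0.0024 1.0991] [ 0.3744 -0.8904  0.8646]
wood base [ 13 197  84] flange [ 19 158 136] teal [ 88 255  58] red [  2 250 149] rod [150   4  67]
red 73 [195.3014 178.2329] [186. 176.] [204. 180.]
 handle [0.5736 0.1843 0.07  ] [0.568  0.1588 0.07  ] [0.5798 0.2114 0.07  ]
base ((174.99417114257812, 179.09339904785156), (46.159934997558594, 38.736915588378906), 3.5763344764709473) 
 [[0.5169 0.329  0.012 ]
 [0.6362 0.3262 0.012 ]
 [0.631  0.1841 0.012 ]
 [0.5115 0.1876 0.012 ]] [0.5739 0.2567 0.012 ] [0.1194 0.1421 0.1195]
teal 157 [293.3631 166.879 ] ((293.5021057128906, 166.86721801757812), (9.40468692779541, 17.005735397338867), 14.931416511535645) [ 0.616  -0.1028  0.055 ]
fl [[     0      0    512    384 196530]
 [   284    154      7     23     46]
 [   295    157      7     23     32]] [[255.4855 191.5098]
 [287.4565 165.4565]
 [298.7812 168.8125]]
 fl [ 0.6198 -0.0852] 165.9947090440785 [ 0.5881 -0.0924] [ 0.6542 -0.0755]
 fl [ 0.6107 -0.1191] 165.37178568059463 [ 0.58   -0.1254] [ 0.6461 -0.1084]
side red 26 [242.1923 153.3462] [239. 148.] [245. 158.]
hole [ 0.6174 -0.1173  0.035 ]
```

```bash
python3 - <<'E'
from h import *
t=cv2.imread("pics/top0.png");s=cv2.imread("pics/side0.png")
B=mask(t,(3,120,30),(20,255,255),(148,155,202,203));B[171:187]=0
n,l,st,c=cv2.connectedComponentsWithStats(B);k=np.isin(l,[i for i in range(1,n) if st[i,4]>50])
r=cv2.minAreaRect(pts(k));w=np.array([onz("top",x,.012) for x in cv2.boxPoints(r)])
print("base",r,"\n",w,w.mean(0),np.linalg.norm(np.diff(w,axis=0),axis=1),np.degrees(np.arctan2(*(w[1]-w[2])[[0,1]])))
# spool octagon hull in top: not-blue pixels
hs=cv2.cvtColor(t,cv2.COLOR_BGR2HSV); print("mat",hs[160,275],"shadow",hs[168,315])
N=cv2.bitwise_not(mask(t,(98,60,0),(115,255,255),(0,0,512,384)));Q=np.zeros_like(N);Q[150:184,280:306]=N[150:184,280:306]
Q=cv2.morphologyEx(Q,cv2.MORPH_OPEN,np.ones((2,2),np.uint8))
n,l,st,c=cv2.connectedComponentsWithStats(Q);i=1+st[1:,4].argmax();r=cv2.minAreaRect(pts(l==i));print("spool",st[i],c[i],r)
print(np.array([[onz("top",x,z)[:2] for z in(.02,.05,.07)] for x in cv2.boxPoints(r)]))
print("ctr",onz("top",r[0],.045))
for row in range(152,182,3): print(row,np.nonzero(l[row]==i)[0])
# side
hs=cv2.cvtColor(s,cv2.COLOR_BGR2HSV);print("side flange",hs[230,272],hs[228,287])
F=mask(s,(8,50,60),(28,255,255),(262,200,295,236));
for row in range(203,234): print(row,''.join('#' if v else '.' for v in F[row,262:295]))
E
```

```text
base ((172.7269287109375, 178.96136474609375), (41.997535705566406, 38.60177993774414), 2.862405300140381) 
 [[0.5162 0.3288 0.012 ]
 [0.6352 0.3275 0.012 ]
 [0.6321 0.1983 0.012 ]
 [0.513  0.2002 0.012 ]] [0.5741 0.2637 0.012 ] [0.119  0.1293 0.1191] 1.378205820537789
mat [103 129 156] shadow [104 146 119]
spool [285 155  19  26 273] [294.2161 167.5751] ((294.25384521484375, 167.56922912597656), (14.296045303344727, 23.06662368774414), 15.255118370056152)
[[[ 0.5887 -0.0792]
  [ 0.5861 -0.0769]
  [ 0.5844 -0.0754]]

 [[ 0.6579 -0.0964]
  [ 0.6534 -0.0937]
  [ 0.6503 -0.0918]]

 [[ 0.6474 -0.1391]
  [ 0.6431 -0.1352]
  [ 0.6403 -0.1326]]

 [[ 0.5783 -0.1218]
  [ 0.5759 -0.1184]
  [ 0.5744 -0.116 ]]]
ctr [ 0.6152 -0.1065  0.045 ]
152 []
155 [291 292]
158 [290 291 292 302 303]
161 [289 290 291 292 293 294 295 296 297 298 299 300 301 302 303]
164 [288 289 290 291 292 293 294 295 296 297 298 299 300 301 302]
167 [287 288 289 290 291 292 293 294 295 296 297 298 299 300 301]
170 [287 288 289 290 291 292 293 294 295 296 297 298 299 300 301]
173 [286 287 288 289 290 291 292 293 294 295 296 2
[... 583 characters left out ...]
#######..##.....
216 ....###.###################......
217 ....#######################......
218 ....########################.....
219 ....#########################....
220 ....##########......########.....
221 ....########.........#######.....
222 .....#######.........#######.....
223 ....########.........#######.....
224 .....########......#########.....
225 ....########################.....
226 .....#######################.....
227 ......####################.......
228 .......##################........
229 .........##############..........
230 ..........############...........
231 .................................
232 .................................
233 .................................
```

Request:
move_arm(steps=[{"rz": -0.15},{"rz": -0.15},{"rz": -0.15},{"rz": -0.15},{"rz": -0.15}], gripper=1)

```text
schema error: expected keys dx, dy, dz, rx, ry, rz
```

Request:
move_arm(steps=[{"rz": -0.15},{"rz": -0.15},{"rz": -0.15},{"rz": -0.15},{"rz": -0.15}])

```text
schema error: expected keys dx, dy, dz, rx, ry, rz
```

Request:
move_arm(steps=[{"rz": -0.06,"dx": 0.5,"dy": 0.25},{"dx": 0.9,"dy": 0.43},{"dx": 0.9,"dy": 0.43},{"dx": 0.9,"dy": 0.43},{"dx": 0.9,"dy": 0.43}])

```text
schema error: expected keys dx, dy, dz, rx, ry, rz
```

All six keys are required in each row.

Request:
move_arm(steps=[{"dx": 0,"dy": 0,"dz": 0,"rx": 0,"ry": 0,"rz": -0.15},{"dx": 0,"dy": 0,"dz": 0,"rx": 0,"ry": 0,"rz": -0.15},{"dx": 0,"dy": 0,"dz": 0,"rx": 0,"ry": 0,"rz": -0.15},{"dx": 0,"dy": 0,"dz": 0,"rx": 0,"ry": 0,"rz": -0.15},{"dx": 0,"dy": 0,"dz": 0,"rx": 0,"ry": 0,"rz": -0.15}], gripper=1)

```text
time_s: 0.52
tcp_pos: [0.197, -0.5928, 0.2263]
eef_rot: [[0.609, 0.793, -0.0], [0.793, -0.609, 0.001], [0.0, -0.001, -1.0]]
contact_force: [0.2, -0.1, -0.4]
grip_width: 0.0914
grasp_force: 0.0
```

Request:
move_arm(steps=[{"dx": 0,"dy": 0,"dz": 0,"rx": 0,"ry": 0,"rz": -0.15},{"dx": 0,"dy": 0,"dz": 0,"rx": 0,"ry": 0,"rz": -0.15},{"dx": 0,"dy": 0,"dz": 0,"rx": 0,"ry": 0,"rz": -0.15},{"dx": 0,"dy": 0,"dz": 0,"rx": 0,"ry": 0,"rz": -0.15},{"dx": 0,"dy": 0,"dz": 0,"rx": 0,"ry": 0,"rz": -0.15}])

```text
time_s: 0.93
tcp_pos: [0.1969, -0.5929, 0.2263]
eef_rot: [[0.066, 0.998, -0.0], [0.998, -0.066, 0.001], [0.001, -0.0, -1.0]]
contact_force: [-0.7, -0.2, 0.5]
grip_width: 0.0918
grasp_force: 0.0
```

Request:
move_arm(steps=[{"dx": 0.5,"dy": 0.25,"dz": 0,"rx": 0,"ry": 0,"rz": -0.06},{"dx": 0.9,"dy": 0.43,"dz": 0,"rx": 0,"ry": 0,"rz": 0},{"dx": 0.9,"dy": 0.43,"dz": 0,"rx": 0,"ry": 0,"rz": 0},{"dx": 0.9,"dy": 0.43,"dz": 0,"rx": 0,"ry": 0,"rz": 0},{"dx": 0.9,"dy": 0.43,"dz": 0,"rx": 0,"ry": 0,"rz": 0}])

```text
time_s: 1.35
tcp_pos: [0.2601, -0.4706, 0.2263]
eef_rot: [[0.025, 1.0, -0.0], [1.0, -0.025, 0.001], [0.001, -0.0, -1.0]]
contact_force: [0.5, 0.5, -0.1]
grip_width: 0.0918
grasp_force: 0.0
```

Request:
move_arm(steps=[{"dx": 1,"dy": 0.45,"dz": 0,"rx": 0,"ry": 0,"rz": 0},{"dx": 1,"dy": 0.45,"dz": 0,"rx": 0,"ry": 0,"rz": 0},{"dx": 1,"dy": 0.45,"dz": 0,"rx": 0,"ry": 0,"rz": 0},{"dx": 1,"dy": 0.45,"dz": 0,"rx": 0,"ry": 0,"rz": 0},{"dx": 1,"dy": 0.45,"dz": 0,"rx": 0,"ry": 0,"rz": 0}])

```text
time_s: 1.77
tcp_pos: [0.3313, -0.3221, 0.2265]
eef_rot: [[0.025, 1.0, -0.0], [1.0, -0.025, 0.0], [0.0, -0.0, -1.0]]
contact_force: [0.7, -1.0, -0.8]
grip_width: 0.0918
grasp_force: 0.0
```

Request:
move_arm(steps=[{"dx": 1,"dy": 0.45,"dz": 0,"rx": 0,"ry": 0,"rz": 0},{"dx": 1,"dy": 0.45,"dz": 0,"rx": 0,"ry": 0,"rz": 0},{"dx": 1,"dy": 0.45,"dz": 0,"rx": 0,"ry": 0,"rz": 0},{"dx": 1,"dy": 0.45,"dz": 0,"rx": 0,"ry": 0,"rz": 0},{"dx": 1,"dy": 0.45,"dz": 0,"rx": 0,"ry": 0,"rz": 0}])

```text
time_s: 2.18
tcp_pos: [0.4024, -0.174, 0.2267]
eef_rot: [[0.025, 1.0, -0.0], [1.0, -0.025, -0.0], [-0.0, -0.0, -1.0]]
contact_force: [-0.1, -0.3, 0.0]
grip_width: 0.0919
grasp_force: 0.0
```

Request:
move_arm(steps=[{"dx": 1,"dy": 0.45,"dz": 0,"rx": 0,"ry": 0,"rz": 0},{"dx": 1,"dy": 0.45,"dz": 0,"rx": 0,"ry": 0,"rz": 0},{"dx": 1,"dy": 0.45,"dz": 0,"rx": 0,"ry": 0,"rz": 0},{"dx": 1,"dy": 0.45,"dz": 0,"rx": 0,"ry": 0,"rz": 0},{"dx": 1,"dy": 0.45,"dz": 0,"rx": 0,"ry": 0,"rz": 0}])

```text
time_s: 2.6
tcp_pos: [0.4737, -0.0258, 0.2266]
eef_rot: [[0.025, 1.0, -0.0], [1.0, -0.025, -0.0], [-0.0, -0.0, -1.0]]
contact_force: [1.4, -0.3, -0.3]
grip_width: 0.0917
grasp_force: 0.0
```

Request:
move_arm(steps=[{"dx": 1,"dy": 0.45,"dz": 0,"rx": 0,"ry": 0,"rz": 0},{"dx": 1,"dy": 0.45,"dz": 0,"rx": 0,"ry": 0,"rz": 0},{"dx": 1,"dy": 0.45,"dz": 0,"rx": 0,"ry": 0,"rz": 0},{"dx": 1,"dy": 0.45,"dz": 0,"rx": 0,"ry": 0,"rz": 0},{"dx": 1,"dy": 0.45,"dz": 0,"rx": 0,"ry": 0,"rz": 0}])

```text
time_s: 3.02
tcp_pos: [0.545, 0.1224, 0.2263]
eef_rot: [[0.025, 1.0, -0.001], [1.0, -0.025, -0.0], [-0.0, -0.001, -1.0]]
contact_force: [0.9, 0.6, 0.6]
grip_width: 0.0915
grasp_force: 0.0
```

Request:
move_arm(steps=[{"dx": 1,"dy": 0.45,"dz": 0,"rx": 0,"ry": 0,"rz": 0},{"dx": 0.5,"dy": 0.2,"dz": 0,"rx": 0,"ry": 0,"rz": 0},{"dx": 0.4,"dy": 0.2,"dz": 0,"rx": 0,"ry": 0,"rz": 0},{"dx": 0,"dy": 0,"dz": 0,"rx": 0,"ry": 0,"rz": 0},{"dx": 0,"dy": 0,"dz": 0,"rx": 0,"ry": 0,"rz": 0}])

```text
time_s: 3.43
tcp_pos: [0.5714, 0.1771, 0.2262]
eef_rot: [[0.024, 1.0, -0.001], [1.0, -0.024, -0.001], [-0.001, -0.001, -1.0]]
contact_force: [-0.5, -0.3, -0.8]
grip_width: 0.0922
grasp_force: 0.0
```

Request:
move_arm(steps=[{"dx": 0.3,"dy": 0.03,"dz": 0.9,"rx": 0,"ry": 0,"rz": 0},{"dx": 0,"dy": 0,"dz": 0.9,"rx": 0,"ry": 0,"rz": 0},{"dx": 0,"dy": 0,"dz": 0.9,"rx": 0,"ry": 0,"rz": 0},{"dx": 0,"dy": 0,"dz": 0.3,"rx": 0,"ry": 0,"rz": 0},{"dx": 0,"dy": 0,"dz": 0,"rx": 0,"ry": 0,"rz": 0}])

```text
time_s: 3.85
tcp_pos: [0.5713, 0.1837, 0.1345]
eef_rot: [[0.027, 1.0, -0.004], [1.0, -0.027, -0.003], [-0.003, -0.004, -1.0]]
contact_force: [-0.1, 0.3, 0.7]
grip_width: 0.0917
grasp_force: 0.0
```

```bash
python3 - <<'E'
from h import *
a=manip.get_image("top");b=manip.get_image("side")
o=np.hstack([cv2.resize(a[130:230,130:230],(400,400),interpolation=2),cv2.resize(b[90:190,190:290],(400,400),interpolation=2)])
cv2.imwrite("pics/c2.png",np.clip(o*1.5,0,255).astype(np.uint8)); print(manip.read_state()["tcp_pos"])
E
```

```text
[0.5732 0.1856 0.1377]
```

View pics/c2.png

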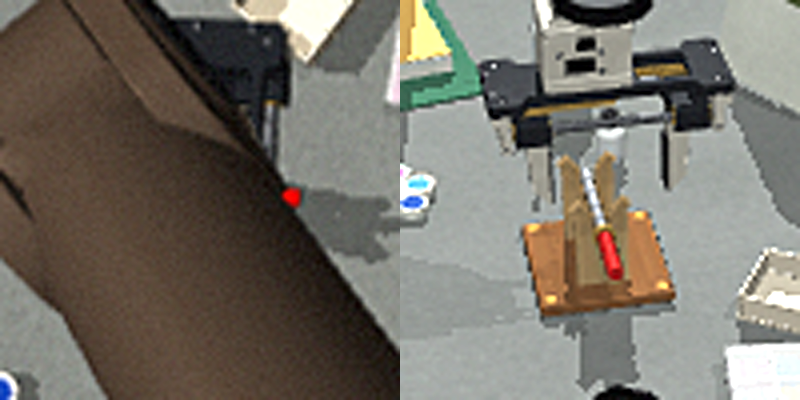

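The top view is blocked by the arm. The side view shows the open fingers straddling the spindle line, clear of the forks, so I'll go down.

Request:
move_arm(steps=[{"dx": 0,"dy": 0,"dz": 0.7,"rx": 0,"ry": 0,"rz": 0},{"dx": 0,"dy": 0,"dz": 0.7,"rx": 0,"ry": 0,"rz": 0},{"dx": 0,"dy": 0,"dz": 0.7,"rx": 0,"ry": 0,"rz": 0},{"dx": 0,"dy": 0,"dz": 0.5,"rx": 0,"ry": 0,"rz": 0},{"dx": 0,"dy": 0,"dz": 0.3,"rx": 0,"ry": 0,"rz": 0}])

```text
time_s: 4.37
tcp_pos: [0.5734, 0.186, 0.05]
eef_rot: [[0.026, 1.0, 0.001], [1.0, -0.026, -0.0], [-0.0, 0.001, -1.0]]
contact_force: [0.1, 0.5, -0.6]
grip_width: 0.0916
grasp_force: 0.0
```

Request:
move_arm(steps=[{"dx": 0,"dy": 0,"dz": 0,"rx": 0,"ry": 0,"rz": 0},{"dx": 0,"dy": 0,"dz": 0,"rx": 0,"ry": 0,"rz": 0},{"dx": 0,"dy": 0,"dz": 0,"rx": 0,"ry": 0,"rz": 0}])

```text
time_s: 4.62
tcp_pos: [0.5738, 0.1869, 0.0514]
eef_rot: [[0.025, 1.0, 0.002], [1.0, -0.025, 0.001], [0.001, 0.002, -1.0]]
contact_force: [0.3, 0.1, 0.5]
grip_width: 0.0918
grasp_force: 0.0
```

Request:
move_arm(steps=[{"dx": 0,"dy": 0,"dz": 0,"rx": 0,"ry": 0,"rz": 0},{"dx": 0,"dy": 0,"dz": 0,"rx": 0,"ry": 0,"rz": 0},{"dx": 0,"dy": 0,"dz": 0,"rx": 0,"ry": 0,"rz": 0},{"dx": 0,"dy": 0,"dz": 0,"rx": 0,"ry": 0,"rz": 0},{"dx": 0,"dy": 0,"dz": 0,"rx": 0,"ry": 0,"rz": 0}], gripper=-1)

```text
time_s: 5.03
tcp_pos: [0.5728, 0.1864, 0.0499]
eef_rot: [[0.025, 1.0, 0.0], [1.0, -0.025, -0.0], [0.0, 0.0, -1.0]]
contact_force: [0.0, -0.4, 1.7]
grip_width: 0.063
grasp_force: 0.0
```

Request:
move_arm(steps=[{"dx": 0,"dy": 0,"dz": 0,"rx": 0,"ry": 0,"rz": 0},{"dx": 0,"dy": 0,"dz": 0,"rx": 0,"ry": 0,"rz": 0},{"dx": 0,"dy": 0,"dz": 0,"rx": 0,"ry": 0,"rz": 0},{"dx": 0,"dy": 0,"dz": 0,"rx": 0,"ry": 0,"rz": 0},{"dx": 0,"dy": 0,"dz": 0,"rx": 0,"ry": 0,"rz": 0}])

```text
time_s: 5.45
tcp_pos: [0.5727, 0.1864, 0.0497]
eef_rot: [[0.025, 1.0, -0.0], [1.0, -0.025, -0.0], [-0.0, -0.0, -1.0]]
contact_force: [0.1, 0.5, -0.3]
grip_width: 0.0299
grasp_force: 0.0
```

Request:
move_arm(steps=[{"dx": 0,"dy": 0,"dz": 0,"rx": 0,"ry": 0,"rz": 0},{"dx": 0,"dy": 0,"dz": 0,"rx": 0,"ry": 0,"rz": 0},{"dx": 0,"dy": 0,"dz": 0,"rx": 0,"ry": 0,"rz": 0},{"dx": 0,"dy": 0,"dz": 0,"rx": 0,"ry": 0,"rz": 0},{"dx": 0,"dy": 0,"dz": 0,"rx": 0,"ry": 0,"rz": 0}])

```text
time_s: 5.87
tcp_pos: [0.5727, 0.1864, 0.0497]
eef_rot: [[0.025, 1.0, -0.0], [1.0, -0.025, -0.0], [-0.0, -0.0, -1.0]]
contact_force: [0.3, -0.4, -0.3]
grip_width: 0.0132
grasp_force: 30.0
```

```bash
python3 - <<'E'
from h import *
s=manip.read_state();print(s["tcp_pos"],s["contact_force"],s["torque"],s["grip_width"],s["grasp_force"])
E
```

```text
[0.5727 0.1864 0.0497] [ 0.3159 -0.3863 -0.2882] [-0.0025 -0.0903  0.041 ] 0.013152968043530163 29.995067417621613
```

Request:
move_arm(steps=[{"dx": 0,"dy": 0,"dz": -0.3,"rx": 0,"ry": 0,"rz": 0},{"dx": 0,"dy": 0,"dz": -0.5,"rx": 0,"ry": 0,"rz": 0},{"dx": 0,"dy": 0,"dz": -0.7,"rx": 0,"ry": 0,"rz": 0},{"dx": 0,"dy": 0,"dz": -0.7,"rx": 0,"ry": 0,"rz": 0},{"dx": 0,"dy": 0,"dz": -0.5,"rx": 0,"ry": 0,"rz": 0}])

```text
time_s: 6.28
tcp_pos: [0.5731, 0.1868, 0.1331]
eef_rot: [[0.025, 1.0, 0.001], [1.0, -0.025, 0.001], [0.001, 0.001, -1.0]]
contact_force: [-0.1, -0.2, -1.8]
grip_width: 0.0129
grasp_force: 30.0
```

Request:
move_arm(steps=[{"dx": 0,"dy": 0,"dz": -0.3,"rx": 0,"ry": 0,"rz": 0},{"dx": 0,"dy": 0,"dz": 0,"rx": 0,"ry": 0,"rz": 0},{"dx": 0,"dy": 0,"dz": 0,"rx": 0,"ry": 0,"rz": 0},{"dx": 0,"dy": 0,"dz": 0,"rx": 0,"ry": 0,"rz": 0},{"dx": 0,"dy": 0,"dz": 0,"rx": 0,"ry": 0,"rz": 0}])

```text
time_s: 6.7
tcp_pos: [0.5721, 0.186, 0.1385]
eef_rot: [[0.025, 1.0, -0.002], [1.0, -0.025, -0.001], [-0.001, -0.002, -1.0]]
contact_force: [-0.4, 0.5, -0.6]
grip_width: 0.0129
grasp_force: 30.0
```

```bash
python3 - <<'E'
from h import *
b=manip.get_image("side");cv2.imwrite("pics/side_l.png",b)
o=cv2.resize(b[70:190,190:310],(600,600),interpolation=2)
cv2.imwrite("pics/c3.png",np.clip(o*1.5,0,255).astype(np.uint8)); s=manip.read_state();print(s["tcp_pos"],s["torque"],s["contact_force"])
E
```

```text
[0.5722 0.186  0.1386] [-0.051  -0.1073 -0.0238] [-0.6794  0.8403 -0.6749]
```

View pics/c3.png

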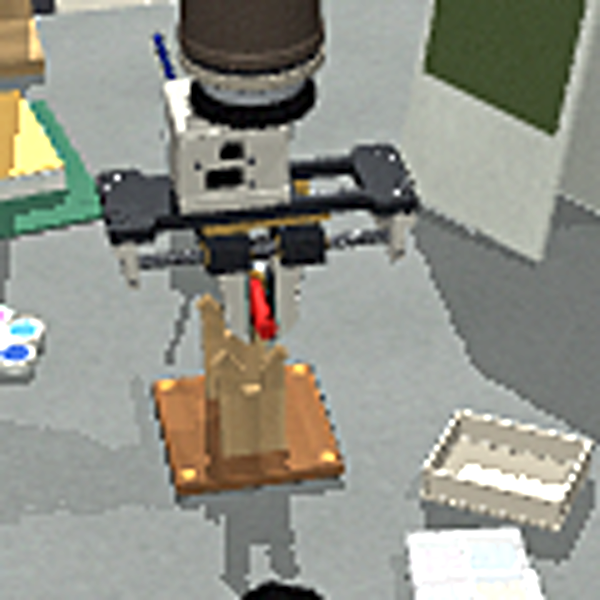

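The spindle is held by the handle, at about (262,305) in the crop, and is clear of the forks. Now I'll carry it to the -y side of the teal spool.

Request:
move_arm(steps=[{"dx": -0.5,"dy": 0.02,"dz": 0,"rx": 0,"ry": 0,"rz": 0},{"dx": -0.9,"dy": 0.02,"dz": 0,"rx": 0,"ry": 0,"rz": 0},{"dx": -0.9,"dy": 0.02,"dz": 0,"rx": 0,"ry": 0,"rz": 0},{"dx": -0.9,"dy": 0.02,"dz": 0,"rx": 0,"ry": 0,"rz": 0},{"dx": -0.9,"dy": 0.02,"dz": 0,"rx": 0,"ry": 0,"rz": 0}])

```text
time_s: 7.17
tcp_pos: [0.5722, 0.0622, 0.139]
eef_rot: [[0.024, 1.0, -0.001], [1.0, -0.024, -0.0], [-0.0, -0.001, -1.0]]
contact_force: [1.0, -0.2, 0.0]
grip_width: 0.0131
grasp_force: 30.0
```

Request:
move_arm(steps=[{"dx": -0.9,"dy": 0.02,"dz": 0,"rx": 0,"ry": 0,"rz": 0},{"dx": -0.9,"dy": 0.02,"dz": 0,"rx": 0,"ry": 0,"rz": 0},{"dx": -0.9,"dy": 0.02,"dz": 0,"rx": 0,"ry": 0,"rz": 0},{"dx": -0.9,"dy": 0.02,"dz": 0,"rx": 0,"ry": 0,"rz": 0},{"dx": -0.9,"dy": 0.02,"dz": 0,"rx": 0,"ry": 0,"rz": 0}])

```text
time_s: 7.58
tcp_pos: [0.5718, -0.073, 0.139]
eef_rot: [[0.025, 1.0, -0.001], [1.0, -0.025, 0.0], [0.0, -0.001, -1.0]]
contact_force: [0.0, 0.8, 0.1]
grip_width: 0.0129
grasp_force: 30.0
```

Request:
move_arm(steps=[{"dx": -0.9,"dy": 0.02,"dz": 0,"rx": 0,"ry": 0,"rz": 0},{"dx": -0.9,"dy": 0.02,"dz": 0,"rx": 0,"ry": 0,"rz": 0},{"dx": -0.9,"dy": 0.02,"dz": 0,"rx": 0,"ry": 0,"rz": 0},{"dx": -0.9,"dy": 0.02,"dz": 0,"rx": 0,"ry": 0,"rz": 0},{"dx": -0.9,"dy": 0.02,"dz": 0,"rx": 0,"ry": 0,"rz": 0}])

```text
time_s: 8.0
tcp_pos: [0.5714, -0.208, 0.139]
eef_rot: [[0.025, 1.0, -0.001], [1.0, -0.025, 0.0], [0.0, -0.001, -1.0]]
contact_force: [0.6, 0.4, -0.3]
grip_width: 0.0131
grasp_force: 30.0
```

Request:
move_arm(steps=[{"dx": -0.9,"dy": 0.02,"dz": 0,"rx": 0,"ry": 0,"rz": 0},{"dx": -0.9,"dy": 0.02,"dz": 0,"rx": 0,"ry": 0,"rz": 0},{"dx": -0.5,"dy": 0,"dz": 0,"rx": 0,"ry": 0,"rz": 0},{"dx": 0,"dy": 0,"dz": 0,"rx": 0,"ry": 0,"rz": 0.15},{"dx": 0,"dy": 0,"dz": 0,"rx": 0,"ry": 0,"rz": 0.15}])

```text
time_s: 8.42
tcp_pos: [0.5708, -0.2768, 0.1387]
eef_rot: [[0.265, 0.964, -0.001], [0.964, -0.265, 0.001], [0.001, -0.001, -1.0]]
contact_force: [0.2, 0.5, -0.8]
grip_width: 0.0131
grasp_force: 30.0
```

Request:
move_arm(steps=[{"dx": 0,"dy": 0,"dz": 0,"rx": 0,"ry": 0,"rz": 0},{"dx": 0,"dy": 0,"dz": 0,"rx": 0,"ry": 0,"rz": 0},{"dx": 0,"dy": 0,"dz": 0,"rx": 0,"ry": 0,"rz": 0}])

```text
time_s: 8.67
tcp_pos: [0.5715, -0.2749, 0.1395]
eef_rot: [[0.253, 0.968, -0.0], [0.968, -0.253, 0.0], [0.0, -0.0, -1.0]]
contact_force: [-1.8, 0.5, 0.1]
grip_width: 0.013
grasp_force: 30.0
```

```bash
python3 - <<'E'
from h import *
a=manip.get_image("top");b=manip.get_image("side");cv2.imwrite("pics/top_p.png",a);cv2.imwrite("pics/side_p.png",b)
o=np.hstack([cv2.resize(a[120:240,240:360],(400,400),interpolation=2),cv2.resize(b[150:270,220:340],(400,400),interpolation=2)])
cv2.imwrite("pics/c4.png",np.clip(o*1.5,0,255).astype(np.uint8)); s=manip.read_state();print(s["tcp_pos"],s["eef_rot"])
E
```

```text
[ 0.5715 -0.2752  0.1396] [[ 0.2544  0.9671 -0.0002]
 [ 0.9671 -0.2544  0.0002]
 [ 0.0001 -0.0002 -1.    ]]
```

View pics/c4.png

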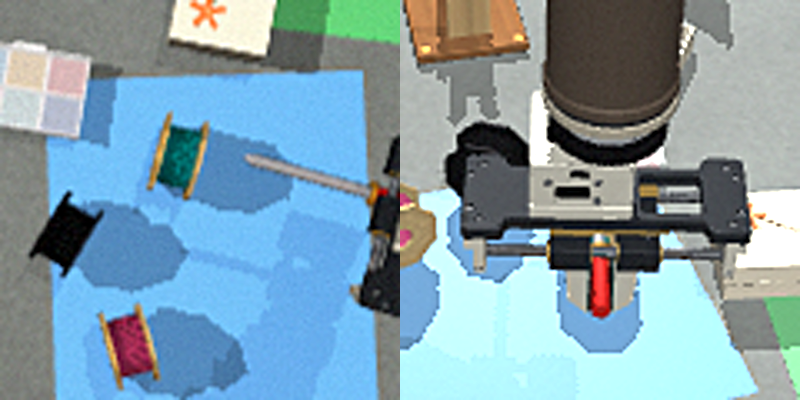

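The top crop shows the rod from tip (247,158) to collar (375,190), pointing at the teal spool at (180,157), with its faint shadow parallel to the rod, so there's no visible droop. I'll measure the lateral and angular alignment next.

```bash
python3 - <<'E'
from h import *
t=cv2.imread("pics/top_p.png");hs=cv2.cvtColor(t,cv2.COLOR_BGR2HSV)
N=cv2.inRange(hs,(98,60,0),(115,255,255))==0
Q=np.zeros_like(N);Q[160:182,311:349]=N[160:182,311:349]
p=pts(Q);vx,vy,x0,y0=cv2.fitLine(p,cv2.DIST_HUBER,0,.01,.01).ravel()
print("rod n",len(p),"x",p[:,0].min(),p[:,0].max())
Z=.1586
A=onz("top",(x0-15*vx,y0-15*vy),Z);B=onz("top",(x0+15*vx,y0+15*vy),Z)
d=(A-B)[:2] if A[1]>B[1] else (B-A)[:2];d/=np.linalg.norm(d);print("rod dir deg from y",np.degrees(np.arctan2(d[0],d[1])),"tip",onz("top",(p[:,0].min(),y0+(p[:,0].min()-x0)*vy/vx),Z))
n=np.array([d[1],-d[0]])
tcp=np.array([.5715,-.2752]);print("rod lateral",n@A[:2],"tcp lateral",n@tcp)
# spool: per flange wood pixels, ends along flange
Fm=mask(t,(8,50,40),(28,255,255),(282,150,308,185));c,l,st,ce=cv2.connectedComponentsWithStats(Fm)
for i in range(1,c):
    if st[i,4]<15: continue
    q=pts(l==i);v=cv2.fitLine(q,cv2.DIST_HUBER,0,.01,.01).ravel();s=(q-v[2:])@v[:2];e=sorted([tuple(v[2:]+v[:2]*(s.min()-.5)),tuple(v[2:]+v[:2]*(s.max()+.5))],key=lambda a:a[1])
    far=onz("top",e[0],.05)[:2];near=onz("top",e[1],.02)[:2];dd=far-near
    print("flange",far,near,"len",np.linalg.norm(dd),"ang",np.degrees(np.arctan2(-dd[1],dd[0])),"mid",(far+near)/2,"lat",n@(far+near)/2)
    m=v[2:];print("  mid at .06",onz("top",m,.06)[:2])
E
```

```text
rod n 113 x 313.0 348.0
rod dir deg from y 14.568222542070282 tip [ 0.6061 -0.145   0.1586]
rod lateral 0.6231233654275103 tcp lateral 0.6223473768569747
flange [ 0.6561 -0.0944] [ 0.5893 -0.0796] len 0.06841488980266335 ang 12.496927801225084 mid [ 0.6227 -0.087 ] lat 0.6245555525806455
  mid at .06 [ 0.6184 -0.0845]
flange [ 0.6475 -0.1292] [ 0.5808 -0.1142] len 0.06839912541085762 ang 12.686011423257767 mid [ 0.6141 -0.1217] lat 0.6249750197194344
  mid at .06 [ 0.6099 -0.1184]
```

Request:
move_arm(steps=[{"dx": 0,"dy": 0.055,"dz": 0.7,"rx": 0,"ry": 0,"rz": 0},{"dx": 0,"dy": 0,"dz": 0.9,"rx": 0,"ry": 0,"rz": 0},{"dx": 0,"dy": 0,"dz": 0.9,"rx": 0,"ry": 0,"rz": 0},{"dx": 0,"dy": 0,"dz": 0.8,"rx": 0,"ry": 0,"rz": 0},{"dx": 0,"dy": 0,"dz": 0.6,"rx": 0,"ry": 0,"rz": 0}])

```text
time_s: 9.18
tcp_pos: [0.5721, -0.2757, 0.0206]
eef_rot: [[0.255, 0.967, -0.002], [0.967, -0.255, 0.001], [0.0, -0.002, -1.0]]
contact_force: [-0.3, -0.6, -0.3]
grip_width: 0.0129
grasp_force: 30.0
```

Request:
move_arm(steps=[{"dx": 0,"dy": 0,"dz": 0.25,"rx": 0,"ry": 0,"rz": 0},{"dx": 0,"dy": 0,"dz": 0,"rx": 0,"ry": 0,"rz": 0},{"dx": 0,"dy": 0,"dz": 0,"rx": 0,"ry": 0,"rz": 0},{"dx": 0,"dy": 0,"dz": 0,"rx": 0,"ry": 0,"rz": 0}])

```text
time_s: 9.52
tcp_pos: [0.5741, -0.2763, 0.0166]
eef_rot: [[0.257, 0.966, 0.002], [0.966, -0.257, -0.001], [-0.0, 0.002, -1.0]]
contact_force: [-0.1, -0.6, -1.1]
grip_width: 0.0132
grasp_force: 30.0
```

```bash
python3 - <<'E'
from h import *
a=manip.get_image("top");b=manip.get_image("side");cv2.imwrite("pics/top_q.png",a);cv2.imwrite("pics/side_q.png",b)
o=np.hstack([cv2.resize(a[130:210,260:340],(400,400),interpolation=2),cv2.resize(b[170:270,230:330],(400,400),interpolation=2)])
cv2.imwrite("pics/c5.png",np.clip(o*1.5,0,255).astype(np.uint8)); s=manip.read_state();print(s["tcp_pos"],s["eef_rot"][0],s["contact_force"])
E
```

```text
[ 0.574  -0.2764  0.0167] [0.2573 0.9663 0.0021] [ 0.5514  0.1943 -0.0648]
```

View pics/c5.png

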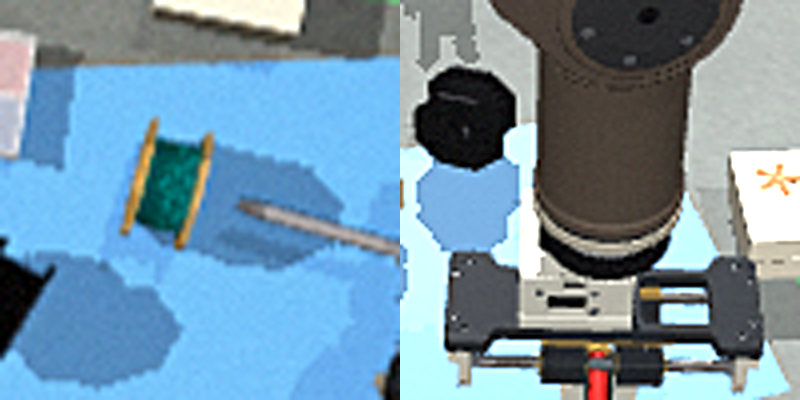

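The tip at crop (240,205) points at the middle of the flange, whose line runs from (212,135) to (180,245). I'll verify the lateral offset at this height, where the parallax is the same.

```bash
python3 - <<'E'
from h import *
t=cv2.imread("pics/top_q.png");hs=cv2.cvtColor(t,cv2.COLOR_BGR2HSV)
Q=np.zeros(t.shape[:2],bool);Q[168:185,307:336]=((hs[...,1]<70)|(hs[...,0]>116)|(hs[...,0]<95))[168:185,307:336]
p=pts(Q);vx,vy,x0,y0=cv2.fitLine(p,cv2.DIST_HUBER,0,.01,.01).ravel();print(len(p),p.min(0),p.max(0))
Z=.036;A=onz("top",(x0-abs(vx)*12,y0-12*vy*np.sign(vx)),Z);B=onz("top",(x0+abs(vx)*12,y0+12*vy*np.sign(vx)),Z);d=(A-B)[:2];d/=np.linalg.norm(d)
print("ang",np.degrees(np.arctan2(d[0],d[1])));u=np.array([np.sin(np.radians(14.4)),np.cos(np.radians(14.4))]);n=np.array([u[1],-u[0]])
xt=p[:,0].min()-.5;T=onz("top",(xt,y0+(xt-x0)*vy/vx),Z)[:2]
print("tip",T,"tip lat",n@T,"back lat",n@B[:2],"tip along",u@T)
for C in([.6227,-.087],[.6141,-.1217],[.6184,-.102]):print("spool lat",n@np.array(C),"along",u@np.array(C))
E
```

```text
87 [308. 170.] [335. 179.]
ang 15.01411372297484
tip [ 0.609  -0.1478] tip lat 0.626634477917416 back lat 0.6257621938516066 tip along 0.008316265173848564
spool lat 0.624772754618141 along 0.07059245771936418
spool lat 0.6250724785170552 along 0.034843888998582914
spool lat 0.6243381953327606 along 0.05499434378762584
```

Request:
move_arm(steps=[{"dx": 0.3,"dy": -0.05,"dz": 0.02,"rx": 0,"ry": 0,"rz": 0},{"dx": 0.3,"dy": 0,"dz": 0,"rx": 0,"ry": 0,"rz": 0},{"dx": 0.3,"dy": 0,"dz": 0,"rx": 0,"ry": 0,"rz": 0},{"dx": 0.3,"dy": 0,"dz": 0,"rx": 0,"ry": 0,"rz": 0},{"dx": 0.1,"dy": 0,"dz": 0,"rx": 0,"ry": 0,"rz": 0}])

```text
time_s: 10.03
tcp_pos: [0.5826, -0.235, 0.0149]
eef_rot: [[0.255, 0.967, 0.001], [0.967, -0.255, 0.001], [0.001, 0.0, -1.0]]
contact_force: [0.4, 1.1, -0.3]
grip_width: 0.0133
grasp_force: 30.0
```

```bash
python3 - <<'E'
from h import *
a=manip.get_image("top");cv2.imwrite("pics/top_r.png",a)
T=mask(a,(75,100,20),(95,255,255),(275,145,310,190));print("teal",pts(T).mean(0),len(pts(T)))
T=mask(cv2.imread("pics/top_q.png"),(75,100,20),(95,255,255),(275,145,310,190));print("teal before",pts(T).mean(0),len(pts(T)))
s=manip.read_state();print(s["tcp_pos"],s["contact_force"],s["torque"])
E
```

```text
teal [293.3526 166.8205] 156
teal before [293.3798 166.9241] 158
[ 0.5826 -0.2351  0.0149] [-0.2199  0.1122 -0.6275] [-0.0202 -0.0318 -0.0264]
```

The tip is inside the hole and the spool hasn't moved, so I'll continue.

Request:
move_arm(steps=[{"dx": 0.3,"dy": 0,"dz": 0,"rx": 0,"ry": 0,"rz": 0},{"dx": 0.4,"dy": 0,"dz": 0,"rx": 0,"ry": 0,"rz": 0},{"dx": 0.4,"dy": 0,"dz": 0,"rx": 0,"ry": 0,"rz": 0},{"dx": 0.4,"dy": 0,"dz": 0,"rx": 0,"ry": 0,"rz": 0},{"dx": 0.4,"dy": 0,"dz": 0,"rx": 0,"ry": 0,"rz": 0}])

```text
time_s: 10.5
tcp_pos: [0.5968, -0.1812, 0.0147]
eef_rot: [[0.257, 0.966, 0.0], [0.966, -0.257, 0.0], [0.0, 0.0, -1.0]]
contact_force: [0.0, 1.0, 0.2]
grip_width: 0.0128
grasp_force: 30.0
```

Request:
move_arm(steps=[{"dx": 0.17,"dy": 0,"dz": 0,"rx": 0,"ry": 0,"rz": 0},{"dx": 0,"dy": 0,"dz": 0,"rx": 0,"ry": 0,"rz": 0},{"dx": 0,"dy": 0,"dz": 0,"rx": 0,"ry": 0,"rz": 0}])

```text
time_s: 10.75
tcp_pos: [0.5977, -0.1778, 0.0146]
eef_rot: [[0.257, 0.966, -0.0], [0.966, -0.257, -0.0], [-0.0, -0.0, -1.0]]
contact_force: [-0.0, -0.3, -0.3]
grip_width: 0.013
grasp_force: 30.0
```

```bash
python3 - <<'E'
from h import *
a=manip.get_image("top");cv2.imwrite("pics/top_s.png",a)
T=mask(a,(75,100,20),(95,255,255),(275,145,310,190));print("teal",pts(T).mean(0),len(pts(T)))
o=cv2.resize(a[130:210,260:340],(560,560),interpolation=2)
cv2.imwrite("pics/c6.png",np.clip(o*1.5,0,255).astype(np.uint8))
s=manip.read_state();print(s["tcp_pos"],s["contact_force"],s["torque"])
E
```

```text
teal [293.3228 166.9114] 158
[ 0.5975 -0.1787  0.0146] [-0.4408 -1.1266 -0.7178] [-0.0483 -0.0593  0.0174]
```

View pics/c6.png

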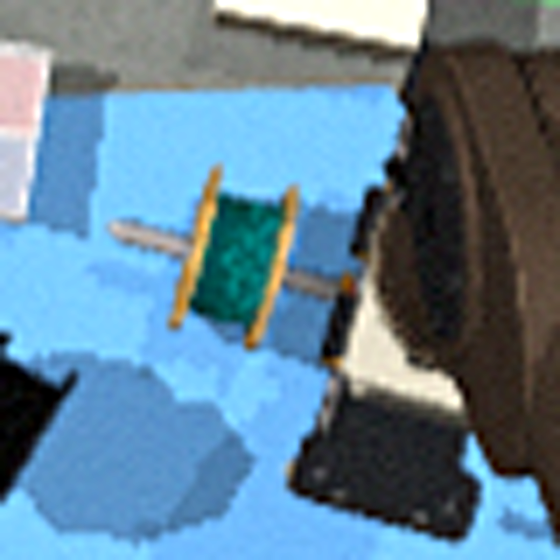

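The spindle is through. Its tip is at crop (112,228), the flanges are at (192,247) and (272,265), and the collar is at (347,285). The spool sits about 5 mm tipward of the middle, so I'll push in a little more and lift slowly.

Request:
move_arm(steps=[{"dx": 0.15,"dy": 0,"dz": 0,"rx": 0,"ry": 0,"rz": 0},{"dx": 0,"dy": 0,"dz": -0.1,"rx": 0,"ry": 0,"rz": 0},{"dx": 0,"dy": 0,"dz": -0.1,"rx": 0,"ry": 0,"rz": 0},{"dx": 0,"dy": 0,"dz": -0.1,"rx": 0,"ry": 0,"rz": 0},{"dx": 0,"dy": 0,"dz": -0.15,"rx": 0,"ry": 0,"rz": 0}])

```text
time_s: 11.22
tcp_pos: [0.5986, -0.1741, 0.0283]
eef_rot: [[0.258, 0.966, -0.0], [0.966, -0.258, -0.0], [-0.0, -0.0, -1.0]]
contact_force: [0.7, -0.2, -0.9]
grip_width: 0.0129
grasp_force: 30.0
```

Request:
move_arm(steps=[{"dx": 0,"dy": 0,"dz": -0.2,"rx": 0,"ry": 0,"rz": 0},{"dx": 0,"dy": 0,"dz": -0.3,"rx": 0,"ry": 0,"rz": 0},{"dx": 0,"dy": 0,"dz": -0.2,"rx": 0,"ry": 0,"rz": 0},{"dx": 0,"dy": 0,"dz": 0,"rx": 0,"ry": 0,"rz": 0},{"dx": 0,"dy": 0,"dz": 0,"rx": 0,"ry": 0,"rz": 0}])

```text
time_s: 11.63
tcp_pos: [0.5992, -0.1739, 0.0499]
eef_rot: [[0.258, 0.966, 0.001], [0.966, -0.258, -0.0], [-0.0, 0.001, -1.0]]
contact_force: [-0.6, -1.0, -1.6]
grip_width: 0.0133
grasp_force: 30.0
```

```bash
python3 - <<'E'
from h import *
a=manip.get_image("top");b=manip.get_image("side");cv2.imwrite("pics/top_u.png",a)
o=np.hstack([cv2.resize(a[130:210,260:340],(400,400),interpolation=2),cv2.resize(b[170:270,230:330],(400,400),interpolation=2)])
cv2.imwrite("pics/c7.png",np.clip(o*1.5,0,255).astype(np.uint8))
s=manip.read_state();print(s["tcp_pos"],s["contact_force"],s["torque"])
E
```

```text
[ 0.5986 -0.1738  0.049 ] [-0.2147  0.1241 -1.1339] [-0.1295 -0.1117  0.0438]
```

View pics/c7.png

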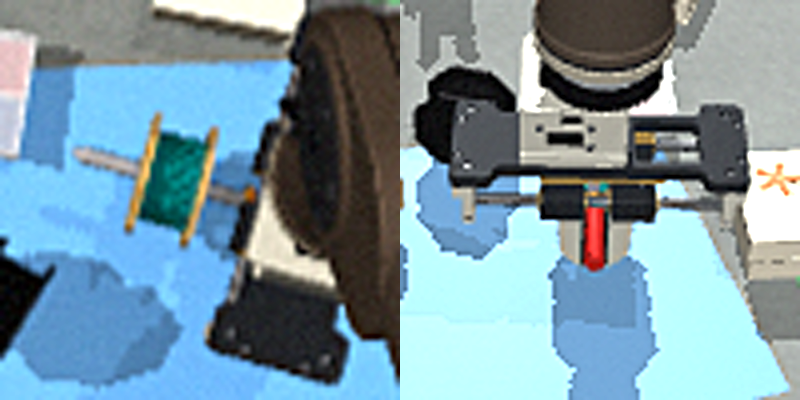

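The spool hangs on the spindle, roughly centred: tip (78,155), flanges (142,170) and (200,183), collar (248,195). Lifting and carrying it to the stand.

Request:
move_arm(steps=[{"dx": 0,"dy": 0,"dz": -0.4,"rx": 0,"ry": 0,"rz": 0},{"dx": 0,"dy": 0,"dz": -0.6,"rx": 0,"ry": 0,"rz": 0},{"dx": 0,"dy": 0,"dz": -0.7,"rx": 0,"ry": 0,"rz": 0},{"dx": 0,"dy": 0,"dz": -0.7,"rx": 0,"ry": 0,"rz": 0},{"dx": 0,"dy": 0,"dz": -0.6,"rx": 0,"ry": 0,"rz": 0}])

```text
time_s: 12.15
tcp_pos: [0.599, -0.1735, 0.1411]
eef_rot: [[0.257, 0.966, 0.001], [0.966, -0.257, 0.0], [0.0, 0.001, -1.0]]
contact_force: [0.7, 0.4, -0.4]
grip_width: 0.0129
grasp_force: 30.0
```

Request:
move_arm(steps=[{"dx": 0,"dy": 0,"dz": -0.4,"rx": 0,"ry": 0,"rz": -0.05},{"dx": 0,"dy": 0,"dz": 0,"rx": 0,"ry": 0,"rz": -0.07},{"dx": 0,"dy": 0,"dz": 0,"rx": 0,"ry": 0,"rz": -0.07},{"dx": 0,"dy": 0,"dz": 0,"rx": 0,"ry": 0,"rz": -0.07},{"dx": 0,"dy": 0,"dz": 0,"rx": 0,"ry": 0,"rz": -0.04}])

```text
time_s: 12.57
tcp_pos: [0.5987, -0.1737, 0.1518]
eef_rot: [[0.022, 1.0, -0.0], [1.0, -0.022, -0.0], [-0.0, -0.0, -1.0]]
contact_force: [0.2, 0.2, -0.7]
grip_width: 0.013
grasp_force: 30.0
```

Request:
move_arm(steps=[{"dx": 0.15,"dy": -0.02,"dz": 0,"rx": 0,"ry": 0,"rz": 0},{"dx": 0.25,"dy": -0.03,"dz": 0,"rx": 0,"ry": 0,"rz": 0},{"dx": 0.35,"dy": -0.04,"dz": 0,"rx": 0,"ry": 0,"rz": 0},{"dx": 0.45,"dy": -0.05,"dz": 0,"rx": 0,"ry": 0,"rz": 0},{"dx": 0.5,"dy": -0.05,"dz": 0,"rx": 0,"ry": 0,"rz": 0}])

```text
time_s: 12.98
tcp_pos: [0.5941, -0.1209, 0.1512]
eef_rot: [[0.025, 1.0, -0.0], [1.0, -0.025, 0.0], [0.0, -0.0, -1.0]]
contact_force: [-0.0, -0.9, -1.2]
grip_width: 0.0131
grasp_force: 30.0
```

Request:
move_arm(steps=[{"dx": 0.5,"dy": -0.05,"dz": 0,"rx": 0,"ry": 0,"rz": 0},{"dx": 0.5,"dy": -0.05,"dz": 0,"rx": 0,"ry": 0,"rz": 0},{"dx": 0.5,"dy": -0.05,"dz": 0,"rx": 0,"ry": 0,"rz": 0},{"dx": 0.5,"dy": -0.05,"dz": 0,"rx": 0,"ry": 0,"rz": 0},{"dx": 0.5,"dy": -0.05,"dz": 0,"rx": 0,"ry": 0,"rz": 0}])

```text
time_s: 13.4
tcp_pos: [0.5882, -0.0447, 0.1513]
eef_rot: [[0.024, 1.0, -0.0], [1.0, -0.024, 0.0], [0.0, -0.0, -1.0]]
contact_force: [0.4, -1.0, -1.1]
grip_width: 0.0129
grasp_force: 30.0
```

Request:
move_arm(steps=[{"dx": 0.5,"dy": -0.05,"dz": 0,"rx": 0,"ry": 0,"rz": 0},{"dx": 0.5,"dy": -0.05,"dz": 0,"rx": 0,"ry": 0,"rz": 0},{"dx": 0.5,"dy": -0.05,"dz": 0,"rx": 0,"ry": 0,"rz": 0},{"dx": 0.5,"dy": -0.05,"dz": 0,"rx": 0,"ry": 0,"rz": 0},{"dx": 0.5,"dy": -0.05,"dz": 0,"rx": 0,"ry": 0,"rz": 0}])

```text
time_s: 13.82
tcp_pos: [0.5824, 0.0303, 0.1513]
eef_rot: [[0.024, 1.0, -0.0], [1.0, -0.024, 0.0], [0.0, -0.0, -1.0]]
contact_force: [0.7, -0.0, -0.6]
grip_width: 0.013
grasp_force: 30.0
```

Request:
move_arm(steps=[{"dx": 0.5,"dy": -0.05,"dz": 0,"rx": 0,"ry": 0,"rz": 0},{"dx": 0.5,"dy": -0.05,"dz": 0,"rx": 0,"ry": 0,"rz": 0},{"dx": 0.5,"dy": -0.05,"dz": 0,"rx": 0,"ry": 0,"rz": 0},{"dx": 0.5,"dy": -0.05,"dz": 0,"rx": 0,"ry": 0,"rz": 0},{"dx": 0.5,"dy": -0.05,"dz": 0,"rx": 0,"ry": 0,"rz": 0}])

```text
time_s: 14.23
tcp_pos: [0.5765, 0.1054, 0.1513]
eef_rot: [[0.024, 1.0, -0.0], [1.0, -0.024, 0.0], [0.0, -0.0, -1.0]]
contact_force: [0.1, -0.4, -1.5]
grip_width: 0.0128
grasp_force: 30.0
```

Request:
move_arm(steps=[{"dx": 0.5,"dy": -0.05,"dz": 0,"rx": 0,"ry": 0,"rz": 0},{"dx": 0.5,"dy": -0.05,"dz": 0,"rx": 0,"ry": 0,"rz": 0},{"dx": 0.4,"dy": -0.02,"dz": 0,"rx": 0,"ry": 0,"rz": 0},{"dx": 0.3,"dy": 0,"dz": 0,"rx": 0,"ry": 0,"rz": 0},{"dx": 0.2,"dy": 0,"dz": 0,"rx": 0,"ry": 0,"rz": 0}])

```text
time_s: 14.65
tcp_pos: [0.5748, 0.162, 0.1513]
eef_rot: [[0.023, 1.0, 0.0], [1.0, -0.023, 0.0], [0.0, 0.0, -1.0]]
contact_force: [0.6, 0.2, -0.4]
grip_width: 0.0137
grasp_force: 30.0
```

Request:
move_arm(steps=[{"dx": 0,"dy": 0,"dz": 0,"rx": 0,"ry": 0,"rz": 0},{"dx": 0,"dy": 0,"dz": 0,"rx": 0,"ry": 0,"rz": 0},{"dx": 0,"dy": 0,"dz": 0,"rx": 0,"ry": 0,"rz": 0},{"dx": 0,"dy": 0,"dz": 0,"rx": 0,"ry": 0,"rz": 0}])

```text
time_s: 14.98
tcp_pos: [0.5755, 0.1588, 0.151]
eef_rot: [[0.026, 1.0, -0.0], [1.0, -0.026, -0.001], [-0.001, -0.0, -1.0]]
contact_force: [-0.6, 0.5, -0.9]
grip_width: 0.013
grasp_force: 30.0
```

```bash
python3 - <<'E'
from h import *
a=manip.get_image("top");b=manip.get_image("side")
o=np.hstack([cv2.resize(a[130:230,120:220],(400,400),interpolation=2),cv2.resize(b[70:190,190:310],(400,400),interpolation=2)])
cv2.imwrite("pics/c8.png",np.clip(o*1.5,0,255).astype(np.uint8))
s=manip.read_state();print(s["tcp_pos"],s["eef_rot"],s["contact_force"],s["torque"])
E
```

```text
[0.5755 0.1591 0.1511] [[ 0.0261  0.9997 -0.0001]
 [ 0.9997 -0.0261 -0.0004]
 [-0.0004 -0.     -1.    ]] [ 0.6199  0.3437 -0.8458] [-0.1169 -0.1583  0.0357]
```

View pics/c8.png

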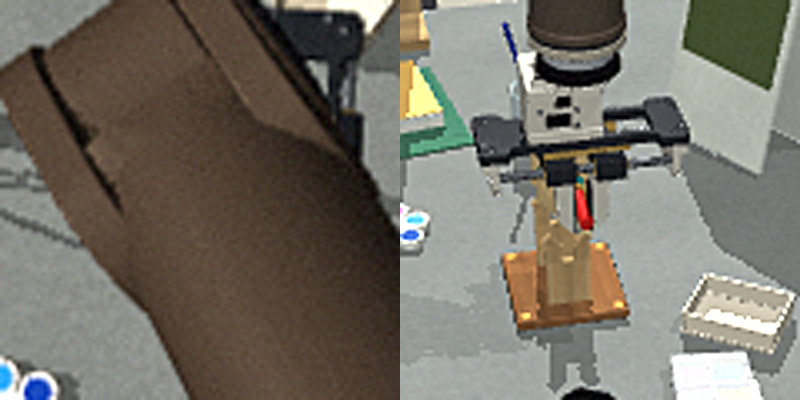

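The spool (teal patch at crop (580,185)) is still on the spindle, just short of the stand. I'll close the remaining gap to the recorded seat pose (0.5727, 0.1864, 0.0497).

Request:
move_arm(steps=[{"dx": 0.15,"dy": -0.04,"dz": 0,"rx": 0,"ry": 0,"rz": 0},{"dx": 0.25,"dy": -0.04,"dz": 0,"rx": 0,"ry": 0,"rz": 0},{"dx": 0.25,"dy": -0.04,"dz": 0,"rx": 0,"ry": 0,"rz": 0},{"dx": 0.15,"dy": 0,"dz": 0,"rx": 0,"ry": 0,"rz": 0},{"dx": 0.1,"dy": 0,"dz": 0,"rx": 0,"ry": 0,"rz": 0}])

```text
time_s: 15.5
tcp_pos: [0.572, 0.1887, 0.1512]
eef_rot: [[0.023, 1.0, 0.0], [1.0, -0.023, 0.001], [0.001, 0.0, -1.0]]
contact_force: [-0.1, -0.4, -2.0]
grip_width: 0.013
grasp_force: 30.0
```

Request:
move_arm(steps=[{"dx": 0,"dy": 0,"dz": 0.2,"rx": 0,"ry": 0,"rz": 0},{"dx": 0,"dy": 0,"dz": 0.3,"rx": 0,"ry": 0,"rz": 0},{"dx": 0,"dy": 0,"dz": 0.2,"rx": 0,"ry": 0,"rz": 0},{"dx": 0,"dy": 0,"dz": 0,"rx": 0,"ry": 0,"rz": 0},{"dx": 0,"dy": 0,"dz": 0,"rx": 0,"ry": 0,"rz": 0}])

```text
time_s: 15.92
tcp_pos: [0.572, 0.1864, 0.1292]
eef_rot: [[0.025, 1.0, -0.002], [1.0, -0.025, -0.001], [-0.001, -0.002, -1.0]]
contact_force: [-0.3, -0.2, -1.3]
grip_width: 0.013
grasp_force: 30.0
```

```bash
python3 - <<'E'
from h import *
b=manip.get_image("side")
s=manip.read_state();print(s["tcp_pos"],s["eef_rot"][0],s["contact_force"],s["torque"])
T=mask(b,(75,60,20),(100,255,255),(225,90,265,160));p=pts(T)
n,l,st,c=cv2.connectedComponentsWithStats(T);print(st[1:],c[1:])
z=s["tcp_pos"][2]+.02
for y in(-.02,0,.02):
    print(y,"cord top proj",proj("side",[.574,.264+y,z+.01]),"flange near top",proj("side",[.574,.264+y-.019,z+.028]))
E
```

```text
[0.5723 0.1867 0.1298] [ 0.0252  0.9997 -0.0006] [-0.2425  0.0593 -1.7113] [-0.1051 -0.0882 -0.001 ]
[[248 113   1   1   1]
 [225 115   1   1   1]
 [233 120   1   1   1]
 [240 124   3   3   5]
 [239 130   1   1   1]] [[248.  113. ]
 [225.  115. ]
 [233.  120. ]
 [240.8 124.8]
 [239.  130. ]]
-0.02 cord top proj [238.301  121.6274] flange near top [239.2461 119.8634]
0 cord top proj [237.1592 118.5677] flange near top [238.0714 116.7635]
0.02 cord top proj [236.0422 115.5744] flange near top [236.9227 113.7323]
```

Request:
move_arm(steps=[{"dx": 0,"dy": 0,"dz": 0.2,"rx": 0,"ry": 0,"rz": 0},{"dx": 0,"dy": 0,"dz": 0.3,"rx": 0,"ry": 0,"rz": 0},{"dx": 0,"dy": 0,"dz": 0.3,"rx": 0,"ry": 0,"rz": 0},{"dx": 0,"dy": 0,"dz": 0.3,"rx": 0,"ry": 0,"rz": 0},{"dx": 0,"dy": 0,"dz": 0.2,"rx": 0,"ry": 0,"rz": 0}])

```text
time_s: 16.38
tcp_pos: [0.5717, 0.1866, 0.0894]
eef_rot: [[0.025, 1.0, -0.002], [1.0, -0.025, -0.001], [-0.001, -0.002, -1.0]]
contact_force: [-0.4, -0.8, -1.5]
grip_width: 0.0132
grasp_force: 30.0
```

Request:
move_arm(steps=[{"dx": 0,"dy": 0,"dz": 0,"rx": 0,"ry": 0,"rz": 0},{"dx": 0,"dy": 0,"dz": 0,"rx": 0,"ry": 0,"rz": 0},{"dx": 0,"dy": 0,"dz": 0,"rx": 0,"ry": 0,"rz": 0}])

```text
time_s: 16.63
tcp_pos: [0.5725, 0.1873, 0.0913]
eef_rot: [[0.025, 1.0, 0.0], [1.0, -0.025, 0.0], [0.0, 0.0, -1.0]]
contact_force: [-0.0, 0.4, -1.3]
grip_width: 0.0129
grasp_force: 30.0
```

```bash
python3 - <<'E'
from h import *
b=manip.get_image("side");a=manip.get_image("top")
s=manip.read_state();print(s["tcp_pos"],s["eef_rot"][0],s["contact_force"],s["torque"])
T=mask(b,(75,60,20),(100,255,255),(225,90,265,190))
n,l,st,c=cv2.connectedComponentsWithStats(T);print(st[1:][st[1:,4]>2],c[1:][st[1:,4]>2])
h=cv2.cvtColor(b,cv2.COLOR_BGR2HSV)
F=cv2.inRange(h,(8,60,20),(28,255,255))
for r in range(108,168,2): print(r,''.join('T' if T[r,x] else 'r' if (h[r,x,0]<6 and h[r,x,1]>190 and h[r,x,2]>60) else 'w' if F[r,x] else '.' for x in range(215,275)))
E
```

```text
[0.5727 0.1873 0.0916] [0.0248 0.9997 0.0008] [-0.0402 -0.6086 -1.2668] [-0.084  -0.082   0.0205]
[[241 134   2   2   4]] [[241.5 134.5]]
108 ............................................................
110 ............................................................
112 ............................................................
114 ............................................................
116 ............................................................
118 ...................................ww.......................
120 ..................................www.......................
122 ............................................................
124 ............................................................
126 ...............................wwwwwwwwww...................
128 ................wwwwwwwwwwwww.w.............................
130 .............ww.w........wwww.w.........w...................
132 .............ww.w..............w............................
134 ................ww........TTw...............................
136 ..............www.........w.w...................
[... 287 characters left out ...]
wwwwwwwwwww....Trrrrw...wwww......................
148 ......wwwwwwwwwwwwwwww....wr.r..wwwwwww.....................
150 ......wwwwwwwwwwwwwwwwwwwwwwwwwwwwwwwww.....................
152 .......wwwwwwwwwwwwwwwwwwwwwwwwwwwwwwwww....................
154 .......wwwwwwwwwwwwwwwwwwwwwwwwwwwwwwwwww...................
156 ........wwwwwwwwwwwwwwwwwwwwwwwwwwwwwwwww...................
158 ........wwwwwwwwwwwwwwwwwwwwwwwwwwwwwwwwww..................
160 .........wwwwwwwwwwwwwwwwwwwwwwwwwwwwwwwwww.................
162 .........wwwwwwwwwwwwwwwwwwwwwwwwwwwwwwwwwww................
164 .........wwwwwwwwwwwwwwwwwwwwwwwwwwwwwwwwwww................
166 ..........wwwwwwwwwwwwwwwwwwwwwwww..........................
```

No contact, and the weight is still carried at a depth where the flanges are already between the forks. Continue down to the seat.

Request:
move_arm(steps=[{"dx": 0,"dy": 0,"dz": 0.25,"rx": 0,"ry": 0,"rz": 0},{"dx": 0,"dy": 0,"dz": 0.3,"rx": 0,"ry": 0,"rz": 0},{"dx": 0,"dy": 0,"dz": 0.3,"rx": 0,"ry": 0,"rz": 0},{"dx": 0,"dy": 0,"dz": 0.25,"rx": 0,"ry": 0,"rz": 0},{"dx": 0,"dy": 0,"dz": 0.15,"rx": 0,"ry": 0,"rz": 0}])

```text
time_s: 17.15
tcp_pos: [0.5716, 0.1866, 0.0519]
eef_rot: [[0.025, 1.0, -0.002], [1.0, -0.025, -0.001], [-0.001, -0.002, -1.0]]
contact_force: [-0.1, -0.2, -1.9]
grip_width: 0.0129
grasp_force: 30.0
```

Request:
move_arm(steps=[{"dx": 0,"dy": 0,"dz": 0.1,"rx": 0,"ry": 0,"rz": 0},{"dx": 0,"dy": 0,"dz": 0,"rx": 0,"ry": 0,"rz": 0},{"dx": 0,"dy": 0,"dz": 0,"rx": 0,"ry": 0,"rz": 0},{"dx": 0,"dy": 0,"dz": 0,"rx": 0,"ry": 0,"rz": 0},{"dx": 0,"dy": 0,"dz": 0,"rx": 0,"ry": 0,"rz": 0}])

```text
time_s: 17.57
tcp_pos: [0.5726, 0.1873, 0.051]
eef_rot: [[0.025, 1.0, 0.001], [1.0, -0.025, 0.0], [0.0, 0.001, -1.0]]
contact_force: [0.4, 0.0, -0.5]
grip_width: 0.0133
grasp_force: 30.0
```

```bash
python3 - <<'E'
from h import *
s=manip.read_state();print(s["tcp_pos"],s["eef_rot"],s["contact_force"],s["torque"])
E
```

```text
[0.5726 0.1873 0.051 ] [[ 0.0248  0.9997  0.0007]
 [ 0.9997 -0.0248  0.0003]
 [ 0.0003  0.0007 -1.    ]] [ 0.3639  0.0121 -0.4752] [-0.0745 -0.0729  0.039 ]
```

Request:
move_arm(steps=[{"dx": 0,"dy": 0,"dz": 0.04,"rx": 0,"ry": 0,"rz": 0},{"dx": 0,"dy": 0,"dz": 0,"rx": 0,"ry": 0,"rz": 0},{"dx": 0,"dy": 0,"dz": 0,"rx": 0,"ry": 0,"rz": 0},{"dx": 0,"dy": 0,"dz": 0,"rx": 0,"ry": 0,"rz": 0}])

```text
time_s: 17.9
tcp_pos: [0.5726, 0.1872, 0.0497]
eef_rot: [[0.025, 1.0, 0.001], [1.0, -0.025, 0.0], [0.0, 0.001, -1.0]]
contact_force: [-0.0, 0.5, 0.8]
grip_width: 0.0126
grasp_force: 30.0
```

Request:
move_arm(steps=[{"dx": 0,"dy": 0,"dz": 0,"rx": 0,"ry": 0,"rz": 0},{"dx": 0,"dy": 0,"dz": 0,"rx": 0,"ry": 0,"rz": 0},{"dx": 0,"dy": 0,"dz": 0,"rx": 0,"ry": 0,"rz": 0},{"dx": 0,"dy": 0,"dz": 0,"rx": 0,"ry": 0,"rz": 0},{"dx": 0,"dy": 0,"dz": 0,"rx": 0,"ry": 0,"rz": 0}], gripper=0.1)

```text
time_s: 18.32
tcp_pos: [0.5723, 0.187, 0.0494]
eef_rot: [[0.025, 1.0, -0.0], [1.0, -0.025, -0.0], [-0.0, -0.0, -1.0]]
contact_force: [-0.2, -0.5, -1.3]
grip_width: 0.0418
grasp_force: 0.0
```

Request:
move_arm(steps=[{"dx": 0,"dy": 0,"dz": 0,"rx": 0,"ry": 0,"rz": 0},{"dx": 0,"dy": 0,"dz": 0,"rx": 0,"ry": 0,"rz": 0},{"dx": 0,"dy": 0,"dz": 0,"rx": 0,"ry": 0,"rz": 0},{"dx": 0,"dy": 0,"dz": 0,"rx": 0,"ry": 0,"rz": 0},{"dx": 0,"dy": 0,"dz": 0,"rx": 0,"ry": 0,"rz": 0}])

```text
time_s: 18.73
tcp_pos: [0.5724, 0.187, 0.0494]
eef_rot: [[0.025, 1.0, 0.0], [1.0, -0.025, -0.0], [-0.0, 0.0, -1.0]]
contact_force: [0.2, 0.3, 0.1]
grip_width: 0.0502
grasp_force: 0.0
```

Request:
move_arm(steps=[{"dx": 0,"dy": 0,"dz": -0.3,"rx": 0,"ry": 0,"rz": 0},{"dx": 0,"dy": 0,"dz": -0.6,"rx": 0,"ry": 0,"rz": 0},{"dx": 0,"dy": 0,"dz": -0.8,"rx": 0,"ry": 0,"rz": 0},{"dx": 0,"dy": 0,"dz": -0.9,"rx": 0,"ry": 0,"rz": 0},{"dx": 0,"dy": 0,"dz": -0.9,"rx": 0,"ry": 0,"rz": 0}])

```text
time_s: 19.15
tcp_pos: [0.572, 0.1871, 0.156]
eef_rot: [[0.025, 1.0, -0.0], [1.0, -0.025, 0.0], [0.0, -0.001, -1.0]]
contact_force: [0.3, 0.7, 0.1]
grip_width: 0.0507
grasp_force: 0.0
```

Request:
move_arm(steps=[{"dx": -0.6,"dy": 0,"dz": -0.8,"rx": 0,"ry": 0,"rz": 0},{"dx": -1,"dy": -0.3,"dz": 0,"rx": 0,"ry": 0,"rz": 0},{"dx": -1,"dy": -0.3,"dz": 0,"rx": 0,"ry": 0,"rz": 0},{"dx": -1,"dy": -0.3,"dz": 0,"rx": 0,"ry": 0,"rz": 0},{"dx": -1,"dy": -0.3,"dz": 0,"rx": 0,"ry": 0,"rz": 0}])

```text
time_s: 19.57
tcp_pos: [0.5324, 0.0489, 0.1792]
eef_rot: [[0.024, 1.0, 0.001], [1.0, -0.024, -0.0], [-0.0, 0.001, -1.0]]
contact_force: [-0.2, 0.2, 0.9]
grip_width: 0.0505
grasp_force: 0.0
```

Request:
move_arm(steps=[{"dx": -1,"dy": -0.3,"dz": 0,"rx": 0,"ry": 0,"rz": 0},{"dx": -1,"dy": -0.3,"dz": 0,"rx": 0,"ry": 0,"rz": 0},{"dx": -1,"dy": -0.3,"dz": 0,"rx": 0,"ry": 0,"rz": 0},{"dx": -1,"dy": -0.3,"dz": 0,"rx": 0,"ry": 0,"rz": 0},{"dx": -1,"dy": -0.3,"dz": 0,"rx": 0,"ry": 0,"rz": 0}])

```text
time_s: 19.98
tcp_pos: [0.4836, -0.1, 0.1793]
eef_rot: [[0.025, 1.0, 0.001], [1.0, -0.025, -0.0], [-0.0, 0.001, -1.0]]
contact_force: [0.1, -0.4, 0.8]
grip_width: 0.0506
grasp_force: 0.0
```

Request:
move_arm(steps=[{"dx": -1,"dy": -0.3,"dz": 0,"rx": 0,"ry": 0,"rz": 0},{"dx": -1,"dy": -0.3,"dz": 0,"rx": 0,"ry": 0,"rz": 0},{"dx": -0.6,"dy": -0.2,"dz": 0,"rx": 0,"ry": 0,"rz": 0},{"dx": 0,"dy": 0,"dz": 0,"rx": 0,"ry": 0,"rz": 0},{"dx": 0,"dy": 0,"dz": 0,"rx": 0,"ry": 0,"rz": 0}])

```text
time_s: 20.4
tcp_pos: [0.458, -0.1772, 0.179]
eef_rot: [[0.027, 1.0, 0.0], [1.0, -0.027, -0.0], [-0.0, 0.0, -1.0]]
contact_force: [1.0, 0.7, -0.3]
grip_width: 0.0506
grasp_force: 0.0
```

```bash
python3 - <<'E'
from h import *
a=manip.get_image("top");b=manip.get_image("side");t0=cv2.imread("pics/top0.png")
R=mask(a,(0,200,80),(6,255,255),(180,165,212,195));p=pts(R);print("red",len(p),p.mean(0),p.min(0),p.max(0),"before 195.3 178.2, 186-204")
T=mask(a,(75,100,20),(95,255,255),(140,140,215,215));p=pts(T);print("teal top",len(p),p.mean(0),p.min(0),p.max(0),"expect ctr",proj("top",[.574,.2637,.085]))
for y in(-.036,.036):print("fork",y,proj("top",[.574,.2637+y,.098]))
h=cv2.cvtColor(a,cv2.COLOR_BGR2HSV)
for r in range(164,196): print(r,''.join('T' if T[r,x] else 'r' if R[r,x] else 's' if h[r,x,1]<60 else 'w' if h[r,x,2]>88 else '.' for x in range(148,210)))
d=cv2.absdiff(a,t0).max(2)
for n,(x0,y0,x1,y1) in dict(black=(246,175,272,205),pink=(265,208,292,240),bead=(225,130,268,160),gift=(288,100,325,138),tray=(188,105,228,147),spindle2=(160,235,255,256),palette=(105,217,138,251),glue=(106,152,122,168)).items():print(n,(d[y0:y1,x0:x1]>60).mean())
E
```

```text
red 80 [194.3625 178.1875] [186. 176.] [204. 180.] before 195.3 178.2, 186-204
teal top 164 [167.2012 177.4695] [163. 168.] [172. 186.] expect ctr [166.6819 176.9499]
fork -0.036 [178.2379 176.8865]
fork 0.036 [152.7727 176.2359]
164 ssssswwwwwwwwwwwwwwwwwwwwwwwwwwwwwwwwwwwwwwwww..ssssssssssssss
165 ssssswwwwwwwwwww..wwwwwwwwww.wwwwwwwwwwwwwwwww..ssssssssssssss
166 ssssswwwwwwwwwww...wwwwwwwww..wwwwwwwwwwwwwwww.sssssssssssssss
167 ssssswwwwwwwwwww...wwwwwwww....wwwwwwwwwwwwwww.sssssssssssssss
168 ssssswww.wwwwww..TTs......w....wwwwwwwwwwwwwww.sssssssssssssss
169 sssswww.....www.TTTTTTTTT.w...www.wwwwwwwwwwww.sssssssssssssss
170 sssswww......ww.TTTTTTTT.w....www....wwwwwwwww.sssssssssssssss
171 ssss.ww......w.TTTTTTTTTsw....ww............w..sssssssssssssss
172 sssssww......w.TTTTTTTTTsw....ww...............sssssssssssssss
173 sssswwww.....w.TTTTTTTTTww.....ww..............sssssssssssssss
174 ssss.ww.....ww.TTTTTTTTTww.....w...............sssssssssssssss
175 ssssssssssssww.TTTTTTTTTww.....................sssssssssssssss
176 ssssssssssssww.TTTTTTTTTww..sssss.s.w.rrrrrrrrrw.......sssssss
[... 653 characters left out ...]
.ssssssssssssssss
187 sssswwwwwwwwwww..........ww...................ssssssssssssssss
188 sss.wwwwwwwwwww....www.w.ww...................ssssssssssssssss
189 ssswwwwwww..www....ww.wwwww...................ssssssssssssssss
190 ssswww......ww........ww......................ssssssssssssssss
191 sss.ww......ww..w..w...w..w.wwwww.............ssssssssssssssss
192 sss.wwwwwwwww.www.ww.wwwww.w..wwwww...........ssssssssssssssss
193 ssswwww.w.wwwwwwwwwwwwwwwwwwwwwwwwww..........ssssssssssssssss
194 ssswwwwwwwwwwwwwww.wwwwwww.wwwwwwwwwwww.wwww..ssssssssssssssss
195 ssswwwww.wwwwwwwwwwwwwwwwwwwww..wwwwwwwwwwww..ssssssssssssssss
black 0.0
pink 0.0
bead 0.0
gift 0.0
tray 0.0
spindle2 0.0
palette 0.0
glue 0.0
```

The spindle is back in its original position, the teal spool hangs centred between the forks, and nothing else has moved. Handing in.

```bash
python3 -c "
from cell import manip
print(manip.job_done())"
```

```text
the job is handed in; nothing more can be done
None
```

The job is handed in at about 20 s: the final camera check showed the spindle back in both forks with the teal spool hanging centred between the uprights, the gripper clear, and none of the neighbouring objects I compared before and after moved.

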